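# Shut up the paint cupboard

## Robot

A 6-joint arm with a two-finger parallel gripper is mounted at the origin on the work surface. World frame = base frame: x ahead of the robot, y to its left, z up, the work surface at z = 0. Lengths are in mm, angles in rad, forces in N, time in s.
With the tool pointing down it reaches from about 350 to 975 mm from the base axis. Payload 7.1 kg.
Tool frame: the origin (TCP) lies at the very end of the fingers, on their centre line; the grasp point (between the pads) lies 19 mm behind it; z points along the fingers, y is the line along which they close (so a half turn about z gives the same grasp; the last joint's range is limited). The gripper opens to 88 mm and grips with 3 to 60 N. Pads are 20 mm wide; open, the fingers measure 115 mm over their backs; the gripper's body (75 mm by 178 mm) begins 61 mm behind the grasp point.
Start: joints at [-1.33, 0.423, 1.63, -0, 1.089, -0.019], TCP at [160.573, -604.004, 222.675] pointing down, gripper open.
Joint ranges: [-3, 3], [-0.9, 2.11], [0.09, 2.58], [-1.31, 4.45], [0.11, 2.69], [-2.54, 2.54]. Speed limits (rad/s): [2.39, 2.39, 3.01, 3.14, 3.14, 3.14].

## Interface

Orientations are given as a rotation vector (axis times angle).
In Python, from workcell import ctrl, optics gives the robot as it stands.
- The arm moves only by the shell command python3 -m jog 'ROWS'. ROWS is JSON, a list of rows, each a list of 7 numbers: the shift along the tool's x, y, z in units of 40 mm (1.0 is 40 mm), then the turn, a rotation vector about the tool's x, y, z in units of 6 degrees (1.0 is 6 degrees), then the opening, from 0 (shut) to 1 (fully open). A call has 1 to 20 rows; each row shifts and turns the commanded pose from where the row before left it, along the tool's axes as they then stand; what a row does not reach is not made up. A row lasts 1/10 s, in which the tool goes at most 50 mm and 8.59 degrees, less where a joint would pass 70% of its speed; a pose out of reach is approached as far as the arm can. A call is refused whole if a number of a shift passes 1 or a number of a turn 1, either way. A call with a gripper value outside its range is refused whole. The fingers move at their own pace and stop on an object; the grip force is fixed at half the most. Time passes only in rows, so rows that do not move let the fingers close. It gives the time, the measured TCP pose, the force, the opening and the grip force at its end, in the units of the state.
- ctrl.get_obs(): the state, without advancing time (a new reading comes with each control period).
- optics.get_image(name): name is "scene" or "top"; returns the picture (480x640x3 uint8, red, green, blue); there is no depth.
- optics.camera_model(name): a dict with "fov_y" (degrees; the focal length in pixels is half the picture's height over the tangent of half this angle, whatever the lens; pixels are square), "cx", "cy" (the principal point, pixels), "view" (4x4, takes a point from world to camera coordinates). Camera axes: x right, y up, looking along -z (the intrinsics and any distortion apply to the point x, -y, -z); pixel columns grow to the right and rows downward; lengths in mm; the calibration is good to about 2 mm. A picture is of the moment at which its call begins. camera_model takes no time and is no camera call.
- ctrl.close_job(): hands the job in; it is judged then, once.
Trained networks look in the newest picture that a camera, given by its name, has taken for a name from the list of things; names that differ only in an ending like _2 or _b are one class to them, and where a whole thing is asked for, a point or a joint stands for the part that bears it (a point fixed in the world has none). Each returns a list of dicts, best first, with "conf" (0 to 1); they miss things now and then, are a little off and sometimes report something else, mostly with a low value. They report only what shows in the picture. A call takes as long as a camera call. They do not tell look-alikes from the thing itself.
- optics.masks_of(target, camera): "pixels" (480x640 bool, what is visible of it) and "extent" ([centre column, centre row, width, height] in pixels, round what is visible of it).
The state is a dict: "t": time; "qpos": joint angles; "qvel": joint speeds; "joint_torque": joint torques, N m; "ee_pos": TCP position; "orientation": TCP orientation; "ft_force": force on the tool from outside, world axes, zero at the start; "moment": the same for the moment, N m; "width": finger opening in mm; "grasp_force": force on a finger pad.
Only numpy, scipy, OpenCV 4.12 (cv2) and the standard library are available. Lean on these libraries where they do the work, as an engineer would, in place of code of your own. Each camera call takes 0.05 s, during which the arm holds its last target. There are 200 camera calls.

## Task

Close the low paint cupboard on the bench, only pushing with the fingertips: first, while both doors stand wide open, push the tray of jars straight in until it stops against the back, then push both doors fully shut, in either order. Nothing is picked up: the tray stays flat on the bench, its jars stay standing in it, and the other things on and around the cupboard are left where they are.

Things in the scene. Friction and masses are not known exactly. Their poses are not given: they have to be found in the camera images.
- cupboard: low plywood cupboard fixed to the bench, 236 mm wide (y), 156 deep (x), 95 high. Origin on the bench, mid width, in its front plane; x runs level into it, y to its left seen from the robot, z up. Opening 220 wide, 83 high; no floor. The top (12 thick) begins 26 mm behind the front plane, so fingers from above can follow the tray in. Shut doors' inner faces lie on the front plane
- tray: loose open wooden tray of jars, 140 mm deep (x), 210 wide (y), about 0.6 kg with its jars, standing on the bench part way in the cupboard. Its front wall is 10 thick and 55 high, the other walls 35 high, floor 6 thick. Origin under its centre; axes as the cupboard's to within 0.05 rad
- tray_front (a point): point on the outer face of the tray's front wall, mid width, 30 mm above the bench. At the start 45 to 95 mm out of the cupboard; with the tray fully in, against the cupboard's back, it is 8 mm behind the front plane. The push takes 3 to 8 N
- door_left (a joint): door on the cupboard's left (+y) edge, 117 mm wide, 10 thick, z 4 to 92 mm, hinged on its outer edge; 0 shut, grows as it swings out towards the robot, 1.57 straight out, stop at 2.6. Starts at 1.75 to 2.25, stays where left, takes about 1 N. Knob 18 mm across, out 30 mm from the outer face, 98 mm from the hinge, 56 mm above the bench
- door_right (a joint): door on the cupboard's right (-y) edge, 117 mm wide, 10 thick, z 4 to 92 mm, hinged on its outer edge; 0 shut, grows as it swings out towards the robot, 1.57 straight out, stop at 2.6. Starts at 1.75 to 2.25, stays where left, takes about 1 N. Knob 18 mm across, out 30 mm from the outer face, 98 mm from the hinge, 56 mm above the bench
- door_left_hinge (a point): hinge axis of the left door, in the front plane 118 mm left of the cupboard's middle, 48 mm above the bench
- door_right_hinge (a point): hinge axis of the right door, in the front plane 118 mm right of the cupboard's middle, 48 mm above the bench
- door_left_push (a point): point on the outer face of the left door (the face that looks to the robot when shut), 55 mm from the hinge, 48 mm above the bench; moves with the door
- door_right_push (a point): the same point on the right door
- tray_jar0: lidded jar standing in the tray, 36 mm across, 50 high; origin under its centre; made of amber glass
- tray_jar1: lidded jar standing in the tray, 36 mm across, 50 high; origin under its centre; made of clear glass
- tray_jar2: lidded jar standing in the tray, 36 mm across, 50 high; origin under its centre; made of terracotta
- tape_roll: paper tape roll lying flat on the cupboard's top, 72 mm across, 25 high; a bystander
- top_jar: small glass jar on the cupboard's top, 40 mm across, 50 high; a bystander
- ink_bottle: amber bottle left of the cupboard, 52 mm across, 120 high; a bystander
- cup: white ceramic cup right of the cupboard, 76 mm across, 85 high; a bystander
- front_jar: small jar on the bench between robot and cupboard, on the left, 44 mm across, 55 high; a bystander
- brush: brush about 200 mm long, lying crosswise on the bench between robot and cupboard, on the right; origin under its middle; a bystander
- sanding_block: cork sanding block, 100 x 60 x 35 mm, on the bench right of the cupboard, beside its wall; a bystander
Not all that is in view belongs to the job. Leave any green or yellow look-alike of the tray_jar2 alone. What is shaped like the tray_jar1 but purple is not meant.

How it is judged (in metres and radians):
On the way:
1. the tray is fully in while both doors still stand open (x of tray_front in the frame of cupboard above 0.004 m and value of joint each of door_left, door_right above 1 rad), for 0.2 s.
At the end, for the whole second after the job is handed in: The tray's front is at least 4 mm behind the cupboard's front plane (8 mm is fully in), the tray is at rest on the bench, its jars are upright within 0.3 rad, and both doors are within 0.06 rad of shut (x of tray_front in the frame of cupboard above 0.004 m and value of joint each of door_left, door_right below 0.06 rad and linear speed of tray below 0.02 m/s and height (world z) of tray below 0.006 m and angle between each of tray_jar0, tray_jar1, tray_jar2's own z axis and vertical below 0.3 rad); the robot touches nothing.
It fails at once if the tray is lifted more than 12 mm or tipped over 0.15 rad (height (world z) of tray above 0.012 m or angle between tray's own z axis and vertical above 0.15 rad).
It fails at once if a jar of the tray is lifted more than 15 mm or tipped over 0.5 rad (z of any of tray_jar0, tray_jar1, tray_jar2 in the frame of tray above 0.021 m or angle between any of tray_jar0, tray_jar1, tray_jar2's own z axis and vertical above 0.5 rad).
It fails at once if a bystander is moved more than 25 mm (distance of any of tape_roll, top_jar, ink_bottle, cup, front_jar, brush, sanding_block from where it was at the start of the episode above 0.025 m).
It also fails if it takes over 64 s, if anything falls off the work surface, if the arm or the gripper's body presses on something with over 40 N, if the wrist force passes 120 N, or if a joint passes its speed limit or range.

## Working session

There is one attempt and no reset: what is moved stays moved. The work goes in short steps, Python scripts to look and compute and a shell command to move; the robot and the scene stay as the last step left them, time stands still between calls to the robot, and variables do not carry over. Pictures are saved under pics/ and viewed, at most 10 in all, crops included, and the job is handed in when it is done.

```bash
mkdir -p pics; python3 - <<'E'
from workcell import ctrl, optics
import cv2,numpy as np
for n in("scene","top"):
    im=optics.get_image(n); cv2.imwrite(f"pics/{n}0.png",im[:,:,::-1])
    m=optics.camera_model(n); print(n,{k:(np.round(v,3).tolist() if k=="view" else v) for k,v in m.items()})
o=ctrl.get_obs(); print(o)
E
```

```text
scene {'fov_y': 53.67323844588926, 'cx': 321.8378126034922, 'cy': 231.48934727823828, 'view': [[0.258, 0.966, 0.015, -143.897], [-0.71, 0.179, 0.682, 359.858], [0.656, -0.187, 0.732, -1392.432], [0.0, 0.0, 0.0, 1.0]]}
top {'fov_y': 47.92047885209313, 'cx': 326.08994277551193, 'cy': 240.91650416693793, 'view': [[0.001, -1.0, 0.002, 22.403], [0.986, 0.001, 0.166, -594.778], [-0.166, 0.002, 0.986, -1070.144], [0.0, 0.0, 0.0, 1.0]]}
{'t': 0.1, 'qpos': array([-1.33001694e+00,  4.23766201e-01,  1.63060162e+00,  1.37958537e-05,
        1.08857700e+00, -1.89900353e-02]), 'qvel': array([-0.00040717, -0.0001043 , -0.0024128 , -0.00095156,  0.00091062,
       -0.00082538]), 'joint_torque': array([ 2.65468898e-04, -5.45612097e+01, -2.74324840e+01,  6.45266287e-02,
        1.88683136e-02, -2.32712392e-05]), 'ee_pos': array([ 160.45318971, -603.5433912 ,  221.98300753]), 'orientation': array([-3.11379790e+00, -4.06714329e-01,  2.15889298e-04]), 'ft_force': array([ 0.04274415,  0.16948215, -0.26777383]), 'moment': array([-0.00165787,  0.0003502 ,  0.0283695 ]), 'grasp_force': 0.0, 'width': 87.53408089062813}
```

View pics/scene0.png

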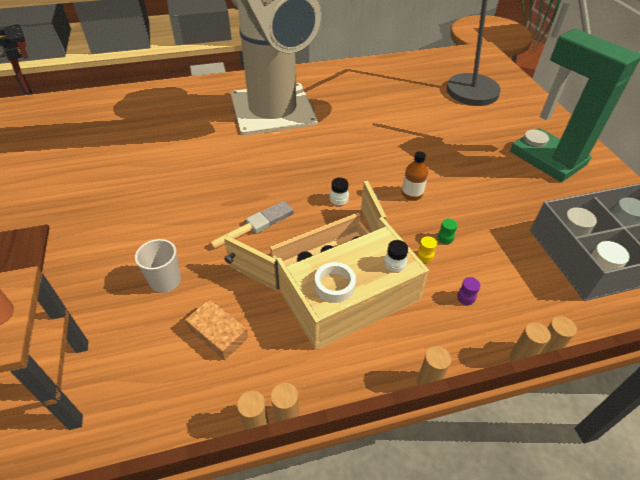

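View pics/top0.png

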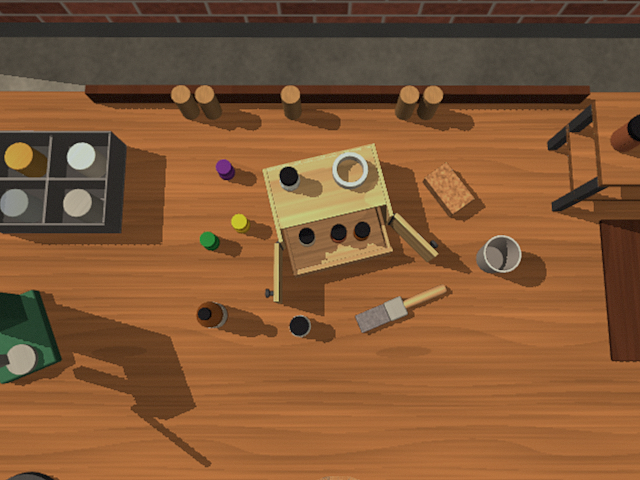

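The scene and top pictures show the cupboard at about (325,190) in the top view, with the tray sticking out towards the robot (jar lids at (306,236), (339,233) and (362,230)). Both doors are open: left at (277,270), right at (413,237). The purple, yellow and green look-alikes at (225,170), (239,222) and (209,240) stand outside the tray, so they are not meant. I'll enlarge this area.

```bash
cat > h.py <<'E'
from workcell import ctrl, optics
import cv2,numpy as np
def ray(n,u,v):
    m=optics.camera_model(n); V=np.array(m["view"]); f=240/np.tan(np.radians(m["fov_y"]/2))
    d=np.array([(u-m["cx"])/f,-(v-m["cy"])/f,-1]); R=V[:3,:3]
    return -R.T@V[:3,3], R.T@d
def onz(n,u,v,z):
    c,d=ray(n,u,v); return c+d*(z-c[2])/d[2]
def proj(n,P):
    m=optics.camera_model(n); V=np.array(m["view"]); f=240/np.tan(np.radians(m["fov_y"]/2))
    p=np.atleast_2d(P)@V[:3,:3].T+V[:3,3]
    return np.c_[m["cx"]+f*p[:,0]/-p[:,2], m["cy"]-f*p[:,1]/-p[:,2]]
E
python3 - <<'E'
from h import *
im=optics.get_image("top")[130:350,220:460]
cv2.imwrite("pics/crop1.png",cv2.resize(im[:190],None,fx=3.3,fy=3.15,interpolation=cv2.INTER_CUBIC)[:,:,::-1])
optics.get_image("scene")
for n in ("top","scene"):
  for t in ("cupboard","tray","door_left","door_right"):
    r=optics.masks_of(t,n)
    for d in r[:2]:
        c,_=cv2.findContours(d["pixels"].astype(np.uint8),0,1); c=max(c,key=cv2.contourArea)
        p=cv2.approxPolyDP(cv2.convexHull(c),2.0,True)[:,0].tolist()
        print(n,t,round(d["conf"],2),p)
E
```

```text
top cupboard 0.67 [[374, 144], [437, 243], [437, 254], [429, 259], [281, 302], [267, 296], [263, 169]]
top tray 0.66 [[380, 208], [392, 247], [389, 254], [317, 273], [295, 275], [284, 233], [285, 228], [354, 211]]
top door_left 0.73 [[512, 237], [521, 250], [520, 262], [515, 269], [486, 272], [477, 264], [476, 253], [491, 237]]
top door_left 0.57 [[277, 242], [283, 248], [281, 302], [266, 295]]
top door_right 0.7 [[396, 213], [438, 243], [434, 256], [426, 260], [389, 223]]
scene cupboard 0.96 [[367, 181], [428, 270], [420, 298], [353, 332], [314, 348], [224, 260], [224, 238]]
scene cupboard 0.72 [[364, 181], [367, 181], [377, 194], [385, 215], [373, 231], [369, 229], [361, 210]]
scene tray 0.71 [[367, 230], [366, 234], [289, 265], [285, 265], [270, 253], [270, 248], [281, 241], [355, 213], [359, 215]]
scene door_left 0.6 [[364, 181], [367, 181], [377, 194], [385, 216], [372, 231], [361, 211]]
scene door_left 0.23 [[225, 238], [230, 237], [273, 258], [277, 265], [278, 288], [273, 289], [230, 266], [225, 260]]
scene door_right 0.58 [[224, 238], [230, 236], [274, 259], [277, 266], [278, 288], [272, 289], [231, 267], [224, 259]]
```

View pics/crop1.png

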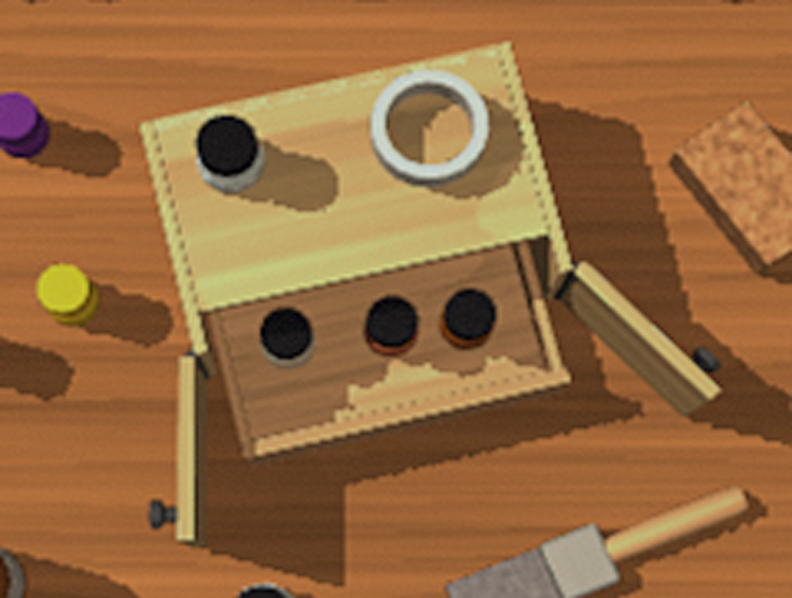

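The crop shows the cupboard's top corners, the door top edges and the tray's front wall clearly. I'll fit the poses from these corners in both views and overlay the model.

```bash
python3 - <<'E'
from h import *
from scipy.optimize import least_squares
cr=lambda a:np.array([[220+x/3.3-.3,130+y/3.15-.3] for x,y in a])
tp=cr([(142,126),(510,44),(200,352),(571,268)])
P=lambda p,L:np.c_[p[0]+np.cos(p[2])*L[:,0]-np.sin(p[2])*L[:,1],p[1]+np.sin(p[2])*L[:,0]+np.cos(p[2])*L[:,1],L[:,2]]
L=np.array([[156,118,95],[156,-118,95],[0,118,95],[0,-118,95.]])
s=least_squares(lambda p:(proj("top",P(p,L))-tp).ravel(),[600,0,.25]); p=s.x
print("cupboard",p,np.round(s.fun,1))
print("scene proj corners",proj("scene",P(p,L)).round(0).tolist())
# doors: free top corner z=92
def door(a,sg,x,z,out=0): # distance x from hinge, outward offset
    return np.array([-np.sin(a)*x-np.cos(a)*out, sg*(118-np.cos(a)*x+np.sin(a)*out), z])
inv=lambda w:np.array([[np.cos(p[2]),np.sin(p[2])],[-np.sin(p[2]),np.cos(p[2])]])@(w[:2]-p[:2])
A={}
for nm,sg,q in(("L",1,[(178,540),(196,541)]),("R",-1,[(718,392),(690,413)])):
    q=cr(q); 
    for u in q: print(nm,"tip in cupboard frame",inv(onz("top",*u,92)).round(1))
    f=lambda a:(proj("top",P(p,np.array([door(a[0],sg,117,92,10),door(a[0],sg,117,92,0)])))-q).ravel()
    r=least_squares(f,[2.0]); A[nm]=r.x[0]; print(nm,r.x,r.fun.round(1))
# tray: top front edge
tq=cr([(247,445),(568,376)])
for u in tq: print("tray corner z55",inv(onz("top",*u,55)).round(1), "bot z0")
for u in cr([(250,458),(569,383)]): print("tray low corner z0",inv(onz("top",*u,0)).round(1))
for n in("top","scene"):
    im=optics.get_image(n)[:,:,::-1].copy()
    im=cv2.resize(im,None,fx=1,fy=1)
    def line(a,b,c):
        q=proj(n,P(p,np.array([a,b],float))); cv2.line(im,*[tuple((x*16).round().astype(int).tolist()) for x in q],c,1,cv2.LINE_AA,4)
    K=[(0,118),(156,118),(156,-118),(0,-118)]
    for z in(0,95):
        for i in range(4): line((*K[i],z),(*K[(i+1)%4],z),(255,0,0))
    for nm,sg in(("L",1),("R",-1)):
        for z in(4,92):
            for o in(0,10): line(door(A[nm],sg,0,z,o),door(A[nm],sg,117,z,o),(0,0,255))
    c=im[130:350,220:480] if n=="top" else im[160:350,200:440]
    cv2.imwrite(f"pics/ov_{n}.png",cv2.resize(c,None,fx=2.4,fy=2.4))
a=cv2.imread("pics/ov_top.png");b=cv2.imread("pics/ov_scene.png")
h=300
f=lambda i:cv2.resize(i,(395,int(i.shape[0]*395/i.shape[1])))
a,b=f(a),f(b);H=max(a.shape[0],b.shape[0]);o=np.zeros((H,790,3),np.uint8);o[:a.shape[0],:395]=a;o[:b.shape[0],395:]=b
cv2.imwrite("pics/ov.png",o)
print([ (n,onz("top",*uv,z).round(0)) for n,uv,z in(("frontjar",(300,323),55),("bottle",(209,313),120),("brushtip",(357,325),5),("brushend",(447,289),5),("cup",(500,248),85))])
E
```

```text
cupboard [6.11729048e+02 1.60089421e+00 2.39848528e-01] [-0.6 -0.7  0.3 -0.9 -1.   1.1  1.3  0.3]
scene proj corners [[428.0, 270.0], [315.0, 322.0], [381.0, 216.0], [275.0, 258.0]]
L tip in cupboard frame [-110.1  154.7]
L tip in cupboard frame [-113.2  144.4]
L [1.80349986] [ 0.1  0.7 -0.2  0.4]
R tip in cupboard frame [ -96.3 -181.6]
R tip in cupboard frame [-105.2 -161.7]
R [2.01656037] [-1.3  2.9  3.3 -0.6]
tray corner z55 [-57.6 102.5] bot z0
tray corner z55 [ -60.8 -102.3] bot z0
tray low corner z0 [-60.  104.2]
tray low corner z0 [ -59.1 -110.4]
[('frontjar', array([426.,  75.,  55.])), ('bottle', array([444., 245., 120.])), ('brushtip', array([423., -42.,   5.])), ('brushend', array([ 499., -234.,    5.])), ('cup', array([ 575., -325.,   85.]))]
```

View pics/ov.png

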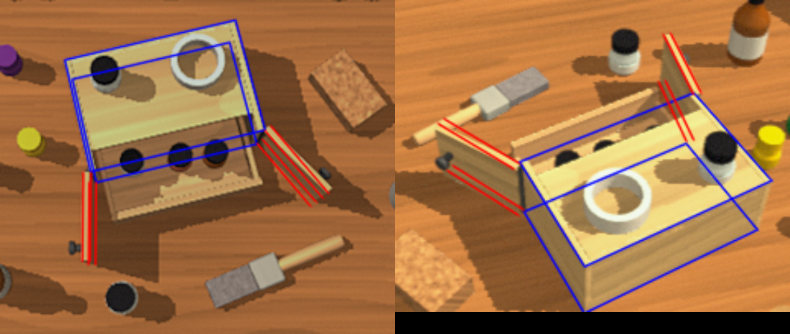

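The overlay fits in both views. Cupboard: (612, 2), yaw 0.24. Tray front about 59 mm out. Doors at about 1.80 (left) and 2.02 (right). The tool's x axis already lies nearly along the cupboard's x, so moves map to tool x = cupboard x, tool y = −cupboard y. I'll go above the spot in front of the tray.

```bash
cat >> h.py <<'E'
C=np.array([611.7,1.6]); W=0.24
def st():
    from scipy.spatial.transform import Rotation as R
    o=ctrl.get_obs(); d=o["ee_pos"][:2]-C; c,s=np.cos(W),np.sin(W)
    X=R.from_rotvec(o["orientation"]).as_matrix()
    print("t",round(o["t"],1),"cup-frame",np.round([c*d[0]+s*d[1],-s*d[0]+c*d[1],o["ee_pos"][2]],1),"yaw err",round(np.arctan2(X[1,0],X[0,0])-W,3),"zaxis",X[:,2].round(3),"F(cup)",np.round([c*o["ft_force"][0]+s*o["ft_force"][1],-s*o["ft_force"][0]+c*o["ft_force"][1],o["ft_force"][2]],1),"w",round(o["width"],1))
E
python3 -m jog '[[0.83,-0.8,0,0,0,0.19,1],[0.83,-0.8,0,0,0,0,1],[0.83,-0.8,0,0,0,0,1],[0.83,-0.8,0,0,0,0,1],[0.83,-0.8,0,0,0,0,1],[0.83,-0.8,0,0,0,0,1],[0.83,-0.8,0,0,0,0,1],[0.83,-0.8,0,0,0,0,1],[0.83,-0.8,0,0,0,0,1],[0.83,-0.8,0,0,0,0,1],[0.83,-0.8,0,0,0,0,1],[0.83,-0.8,0,0,0,0,1],[0.83,-0.8,0,0,0,0,1],[0.83,-0.8,0,0,0,0,1],[0.83,-0.8,0,0,0,0,1],[0,0,0,0,0,0,1],[0,0,0,0,0,0,1],[0,0,0,0,0,0,1]]'; python3 -c "from h import *;st()"
```

```text
t: 2.5
ee_pos: [528.7, -19.6, 222.5]
orientation: [3.119, 0.375, -0.001]
ft_force: [0.4, -0.7, -0.8]
width: 87.6
grasp_force: 0.0
t 2.5 cup-frame [-85.6  -0.8 222.5] yaw err -0.0 zaxis [-0.001 -0.    -1.   ] F(cup) [ 0.3 -0.8 -0.8] w 87.6
```

```bash
python3 -m jog '[[0,0,0.6,0,0,0,1],[0,0,0.6,0,0,0,1],[0,0,0.6,0,0,0,1],[0,0,0.6,0,0,0,1],[0,0,0.6,0,0,0,1],[0,0,0.6,0,0,0,1],[0,0,0.6,0,0,0,1],[0,0,0.5,0,0,0,1],[0,0,0.3,0,0,0,1],[0,0,0,0,0,0,1],[0,0,0,0,0,0,1],[0.2,0,0,0,0,0,1],[0.2,0,0,0,0,0,1],[0.1,0,0,0,0,0,1],[0.1,0,0,0,0,0,1],[0,0,0,0,0,0,1],[0,0,0,0,0,0,1]]'; python3 -c "from h import *;st()"
```

```text
t: 4.2
ee_pos: [553.6, -13.1, 22.8]
orientation: [3.119, 0.376, 0.003]
ft_force: [0.5, 0.4, 0.6]
width: 87.8
grasp_force: 0.0
t 4.2 cup-frame [-59.9  -0.5  22.8] yaw err 0.0 zaxis [ 0.002  0.    -1.   ] F(cup) [0.6 0.3 0.6] w 87.8
```

```bash
python3 -m jog '[[0.15,0,0,0,0,0,1],[0.15,0,0,0,0,0,1],[0.15,0,0,0,0,0,1],[0.15,0,0,0,0,0,1],[0.15,0,0,0,0,0,1]]'; python3 -c "from h import *;st()"; python3 -m jog '[[0.15,0,0,0,0,0,1],[0.1,0,0,0,0,0,1]]';python3 - <<'E'
from h import *
st()
im=optics.get_image("top")[150:300,240:440]
im2=optics.get_image("scene")[170:320,210:410]
cv2.imwrite("pics/push1.png",cv2.resize(np.hstack([im,im2]),None,fx=2,fy=2,interpolation=2)[:,:,::-1])
E
```

```text
t: 4.7
ee_pos: [582.5, -5.9, 22.5]
orientation: [-3.119, -0.376, 0.0]
ft_force: [-1.8, 0.0, -0.9]
width: 87.4
grasp_force: 1.2
t 4.7 cup-frame [-30.2  -0.4  22.5] yaw err -0.0 zaxis [-0.  0. -1.] F(cup) [-1.7  0.5 -0.9] w 87.4
t: 4.9
ee_pos: [592.4, -3.6, 22.6]
orientation: [3.119, 0.376, 0.001]
ft_force: [-2.3, -0.1, 0.3]
width: 87.9
grasp_force: 1.5
t 4.9 cup-frame [-20.   -0.4  22.6] yaw err 0.0 zaxis [ 0. -0. -1.] F(cup) [-2.3  0.5  0.3] w 87.9
```

View pics/push1.png

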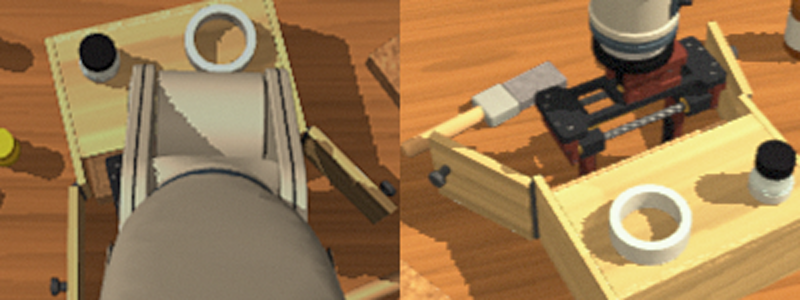

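The picture shows the open fingers pushing the tray in. The body clears the top and both doors. I'll continue slowly until the stop is felt.

```bash
python3 -m jog '[[0.1,0,0,0,0,0,1],[0.1,0,0,0,0,0,1],[0.1,0,0,0,0,0,1],[0,0,0,0,0,0,1]]'; python3 -c "from h import *;st()"; python3 -m jog '[[0.08,0,0,0,0,0,1],[0.05,0,0,0,0,0,1],[0,0,0,0,0,0,1]]'; python3 -c "from h import *;st()"
```

```text
t: 5.4
ee_pos: [604.3, -0.7, 22.8]
orientation: [3.119, 0.376, 0.002]
ft_force: [0.3, -0.8, 0.3]
width: 88.1
grasp_force: 0.1
t 5.4 cup-frame [-7.7 -0.5 22.8] yaw err -0.0 zaxis [ 0.001  0.    -1.   ] F(cup) [ 0.1 -0.9  0.3] w 88.1
t: 5.7
ee_pos: [608.8, 0.4, 22.7]
orientation: [3.119, 0.376, 0.001]
ft_force: [-2.1, -0.3, 0.1]
width: 88.1
grasp_force: 0.8
t 5.7 cup-frame [-3.1 -0.4 22.7] yaw err -0.0 zaxis [ 0.001  0.    -1.   ] F(cup) [-2.1  0.2  0.1] w 88.1
```

```bash
for i in 1; do python3 -m jog '[[0.05,0,0,0,0,0,1],[0.05,0,0,0,0,0,1],[0,0,0,0,0,0,1]]'; done; python3 -c "from h import *;st()"; python3 -m jog '[[0.05,0,0,0,0,0,1],[0,0,0,0,0,0,1]]'; python3 -c "from h import *;st()"
```

```text
t: 6.0
ee_pos: [609.4, 0.9, 22.5]
orientation: [-3.119, -0.375, 0.009]
ft_force: [-11.8, -2.8, 9.8]
width: 87.7
grasp_force: 6.1
t 6.0 cup-frame [-2.4 -0.1 22.5] yaw err -0.001 zaxis [-0.006 -0.    -1.   ] F(cup) [-12.1   0.1   9.8] w 87.7
t: 6.2
ee_pos: [609.3, 1.1, 22.3]
orientation: [-3.119, -0.374, 0.016]
ft_force: [-17.6, -4.2, 14.1]
width: 87.7
grasp_force: 9.1
t 6.2 cup-frame [-2.4  0.1 22.3] yaw err -0.001 zaxis [-0.01 -0.   -1.  ] F(cup) [-18.1   0.1  14.1] w 87.7
```

The stop is felt at −2.4 mm, and with the 10 mm finger half-width that puts the tray front at about +7.6. I'll back off, lift, and look.

```bash
python3 -m jog '[[-0.1,0,0,0,0,0,1],[-0.3,0,0,0,0,0,1],[-0.5,0,0,0,0,0,1],[-0.5,0,0,0,0,0,1],[0,0,-1,0,0,0,0],[0,0,-1,0,0,0,0],[0,0,-1,0,0,0,0],[0,0,-1,0,0,0,0],[0,0,-0.5,0,0,0,0],[-1,0,0,0,0,0,0],[-1,0,0,0,0,0,0],[-1,0,0,0,0,0,0],[-1,0,0,0,0,0,0],[-0.5,0,0,0,0,0,0],[0,0,0,0,0,0,0],[0,0,0,0,0,0,0]]'; python3 - <<'E'
from h import *
st()
c,s=np.cos(W),np.sin(W)
P=lambda a:np.array([C[0]+c*a[0]-s*a[1],C[1]+s*a[0]+c*a[1],a[2]])
im=optics.get_image("top")[:,:,::-1].copy()
for y in(105,-105):
    for x,k in((8,(0,0,255)),(4,(255,0,0))):
        q=proj("top",[P((x,y,55))])[0].round().astype(int); im[q[1],q[0]]=k
cv2.imwrite("pics/in.png",cv2.resize(im[140:330,230:450],None,fx=3,fy=3,interpolation=cv2.INTER_NEAREST))
E
```

```text
t: 7.8
ee_pos: [385.9, -54.5, 203.2]
orientation: [3.118, 0.375, 0.004]
ft_force: [0.6, -0.3, -1.1]
width: 0.8
grasp_force: 0.0
t 7.8 cup-frame [-232.6   -0.8  203.2] yaw err -0.001 zaxis [ 0.003 -0.    -1.   ] F(cup) [ 0.5 -0.4 -1.1] w 0.8
```

View pics/in.png

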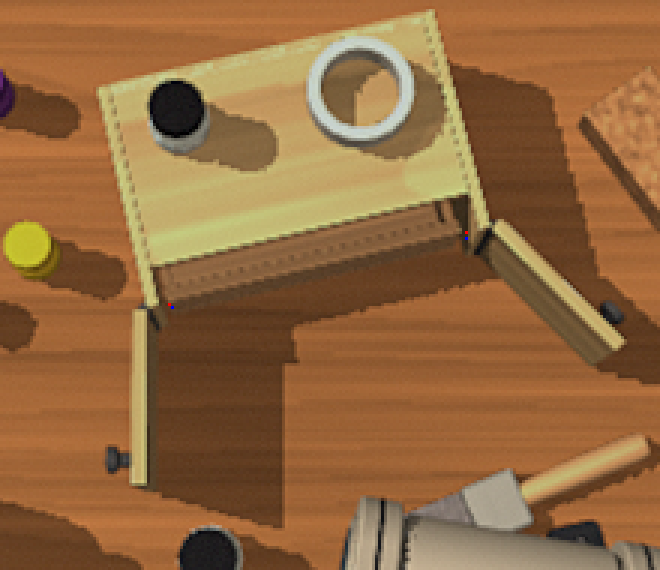

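The tray is fully in, its front wall parallel to the front plane and about on the markers at (172,305) and (466,235). Both doors are still wide open, and the jars on top haven't moved. Next I bring the closed fingers outside the left door.

```bash
python3 -m jog '[[0.78,-0.745,0,0,0,0,0],[0.78,-0.745,0,0,0,0,0],[0.78,-0.745,0,0,0,0,0],[0.78,-0.745,0,0,0,0,0],[0.78,-0.745,0,0,0,0,0],[0.78,-0.745,0,0,0,0,0],[0,0,0,0,0,0,0],[0,0,0,0,0,0,0],[0,0,0.6,0,0,0,0],[0,0,0.6,0,0,0,0],[0,0,0.6,0,0,0,0],[0,0,0.6,0,0,0,0],[0,0,0.6,0,0,0,0],[0,0,0.4,0,0,0,0],[0,0,0.3,0,0,0,0],[0,0,0,0,0,0,0],[0,0,0,0,0,0,0]]'; python3 - <<'E'
from h import *
st()
# arc of finger centre, r=60 from left hinge
pr=None
for a in list(np.arange(1.8,-.01,-.1)):
    sup=10*abs(np.cos(a))+13.5*np.sin(a)+10
    q=np.array([-np.sin(a)*60-np.cos(a)*sup*(-1)*-1, 0]) if 0 else np.array([-60*np.sin(a)-sup*np.cos(a),118-60*np.cos(a)+sup*np.sin(a)])
    print(round(a,1),q.round(1),None if pr is None else ((q-pr)*[1,-1]/40).round(2)); pr=q
E
```

```text
t: 9.55
ee_pos: [524.5, 163.6, 55.0]
orientation: [3.119, 0.375, 0.0]
ft_force: [0.1, 0.0, 0.5]
width: 0.6
grasp_force: 0.0
t 9.6 cup-frame [-46.2 178.1  55. ] yaw err -0.001 zaxis [ 0. -0. -1.] F(cup) [0.1 0.  0.5] w 0.6
1.8 [-52.7 156.4] None
1.7 [-56.3 150.2] [-0.09  0.15]
1.6 [-59.3 143.5] [-0.07  0.17]
1.5 [-61.6 137.9] [-0.06  0.14]
1.4 [-63.4 132.4] [-0.05  0.14]
1.3 [-64.7 126.7] [-0.03  0.14]
1.2 [-65.4 120.7] [-0.02  0.15]
1.1 [-65.5 114.5] [-0.    0.16]
1.0 [-64.9 108.1] [0.01 0.16]
0.9 [-63.7 101.7] [0.03 0.16]
0.8 [-61.6  95.3] [0.05 0.16]
0.7 [-58.8  89.1] [0.07 0.16]
0.6 [-55.2  83.1] [0.09 0.15]
0.5 [-50.9  77.4] [0.11 0.14]
0.4 [-45.9  72.3] [0.13 0.13]
0.3 [-40.2  67.6] [0.14 0.12]
0.2 [-34.   63.7] [0.16 0.1 ]
0.1 [-27.2  60.4] [0.17 0.08]
-0.0 [-20.  58.] [0.18 0.06]
```

```bash
python3 -m jog '[[-0.08,0.27,0,0,0,0,0],[-0.08,0.27,0,0,0,0,0],[-0.09,0.15,0,0,0,0,0],[-0.07,0.17,0,0,0,0,0],[-0.06,0.14,0,0,0,0,0],[-0.05,0.14,0,0,0,0,0],[-0.03,0.14,0,0,0,0,0],[-0.02,0.15,0,0,0,0,0],[0,0.16,0,0,0,0,0],[0.01,0.16,0,0,0,0,0],[0,0,0,0,0,0,0]]'; python3 -c "from h import *;st()"; python3 -m jog '[[0.03,0.16,0,0,0,0,0],[0.05,0.16,0,0,0,0,0],[0.07,0.16,0,0,0,0,0],[0.09,0.15,0,0,0,0,0],[0.11,0.14,0,0,0,0,0],[0.13,0.13,0,0,0,0,0],[0.14,0.12,0,0,0,0,0],[0.16,0.1,0,0,0,0,0],[0.1,0.05,0,0,0,0,0],[0,0,0,0,0,0,0]]'; python3 -c "from h import *;st()"
```

```text
t: 10.65
ee_pos: [522.6, 90.5, 54.5]
orientation: [3.119, 0.375, -0.001]
ft_force: [-0.4, -0.7, 0.1]
width: 0.4
grasp_force: 0.0
t 10.7 cup-frame [-65.4 107.5  54.5] yaw err -0.001 zaxis [-0.001 -0.    -1.   ] F(cup) [-0.6 -0.6  0.1] w 0.4
t: 11.65
ee_pos: [569.2, 54.1, 54.8]
orientation: [3.119, 0.376, 0.002]
ft_force: [-0.2, 0.9, 0.1]
width: 0.5
grasp_force: 0.0
t 11.7 cup-frame [-28.8  61.1  54.8] yaw err -0.0 zaxis [ 0.001 -0.    -1.   ] F(cup) [-0.   1.   0.1] w 0.5
```

```bash
python3 -m jog '[[0.1,0.02,0,0,0,0,0],[0.1,0.02,0,0,0,0,0],[0.05,0,0,0,0,0,0],[0,0,0,0,0,0,0]]'; python3 -c "from h import *;st()"; python3 -m jog '[[0.05,0,0,0,0,0,0],[0,0,0,0,0,0,0]]'; python3 -c "from h import *;st()";
```

```text
t: 12.05
ee_pos: [578.0, 55.1, 54.6]
orientation: [3.119, 0.376, -0.001]
ft_force: [-1.5, -1.9, -0.1]
width: 0.2
grasp_force: 1.0
t 12.1 cup-frame [-20.   59.9  54.6] yaw err 0.0 zaxis [-0. -0. -1.] F(cup) [-1.9 -1.5 -0.1] w 0.2
t: 12.25
ee_pos: [578.0, 55.1, 54.5]
orientation: [3.119, 0.376, -0.007]
ft_force: [-8.1, -4.4, 5.2]
width: 0.7
grasp_force: 4.2
t 12.2 cup-frame [-20.   60.   54.5] yaw err 0.0 zaxis [-0.004 -0.001 -1.   ] F(cup) [-8.9 -2.3  5.2] w 0.7
```

The left door is shut (stop felt at −20 mm, as computed). Now the right door.

```bash
python3 -m jog '[[-0.3,0,0,0,0,0,0],[-0.7,0,0,0,0,0,0],[0,0,-1,0,0,0,0],[0,0,-1,0,0,0,0],[0,0,-1,0,0,0,0],[0,0,-0.75,0,0,0,0],[0.1,0.875,0,0,0,0,0],[0.1,0.875,0,0,0,0,0],[0.1,0.875,0,0,0,0,0],[0.1,0.875,0,0,0,0,0],[0.1,0.875,0,0,0,0,0],[0.1,0.875,0,0,0,0,0],[0.1,0.875,0,0,0,0,0],[0,0,0,0,0,0,0],[0,0,0,0,0,0,0]]'; python3 - <<'E'
from h import *
st()
pr=None
for a in list(np.arange(2.1,-.01,-.1)):
    sup=10*abs(np.cos(a))+13.5*np.sin(a)+10
    q=np.array([-60*np.sin(a)-sup*np.cos(a),-118+60*np.cos(a)-sup*np.sin(a)])
    print(round(a,1),q.round(1),None if pr is None else ((q-pr)*[1,-1]/40).round(2)); pr=q
im=optics.get_image("top")[130:320,230:450]
cv2.imwrite("pics/mid.png",cv2.resize(im,None,fx=2.5,fy=2.5)[:,:,::-1])
E
```

```text
t: 13.75
ee_pos: [626.3, -185.4, 204.3]
orientation: [-3.119, -0.374, -0.0]
ft_force: [0.2, 0.5, -0.3]
width: 0.7
grasp_force: 0.0
t 13.8 cup-frame [ -30.3 -185.1  204.3] yaw err -0.002 zaxis [ 0.  0. -1.] F(cup) [ 0.3  0.5 -0.3] w 0.7
2.1 [ -38.3 -171.3] None
2.0 [ -43.6 -167. ] [-0.13 -0.11]
1.9 [ -48.4 -162. ] [-0.12 -0.12]
1.8 [ -52.7 -156.4] [-0.11 -0.14]
1.7 [ -56.3 -150.2] [-0.09 -0.15]
1.6 [ -59.3 -143.5] [-0.07 -0.17]
1.5 [ -61.6 -137.9] [-0.06 -0.14]
1.4 [ -63.4 -132.4] [-0.05 -0.14]
1.3 [ -64.7 -126.7] [-0.03 -0.14]
1.2 [ -65.4 -120.7] [-0.02 -0.15]
1.1 [ -65.5 -114.5] [-0.   -0.16]
1.0 [ -64.9 -108.1] [ 0.01 -0.16]
0.9 [ -63.7 -101.7] [ 0.03 -0.16]
0.8 [-61.6 -95.3] [ 0.05 -0.16]
0.7 [-58.8 -89.1] [ 0.07 -0.16]
0.6 [-55.2 -83.1] [ 0.09 -0.15]
0.5 [-50.9 -77.4] [ 0.11 -0.14]
0.4 [-45.9 -72.3] [ 0.13 -0.13]
0.3 [-40.2 -67.6] [ 0.14 -0.12]
0.2 [-34.  -63.7] [ 0.16 -0.1 ]
0.1 [-27.2 -60.4] [ 0.17 -0.08]
-0.0 [-20. -58.] [ 0.18 -0.06]
```

View pics/mid.png

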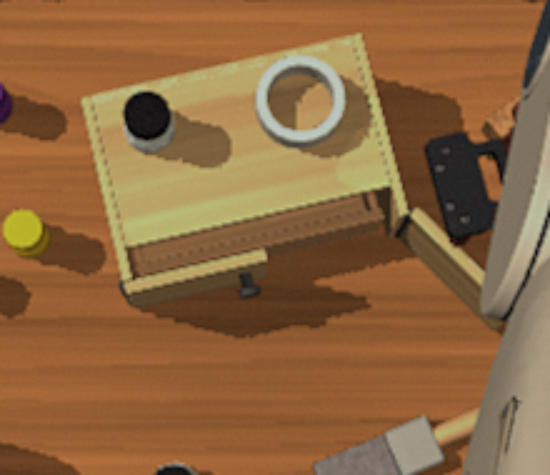

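The left door lies shut at (195,278), the tray is in behind it, and the gripper is over the outside of the right door. I'll descend and swing that door shut.

```bash
python3 -m jog '[[0,0,0.6,0,0,0,0],[0,0,0.6,0,0,0,0],[0,0,0.6,0,0,0,0],[0,0,0.6,0,0,0,0],[0,0,0.6,0,0,0,0],[0,0,0.4,0,0,0,0],[0,0,0.33,0,0,0,0],[0,0,0,0,0,0,0],[0,0,0,0,0,0,0]]'; python3 -c "from h import *;st()"; python3 -m jog '[[-0.1,-0.17,0,0,0,0,0],[-0.1,-0.17,0,0,0,0,0],[-0.13,-0.11,0,0,0,0,0],[-0.12,-0.12,0,0,0,0,0],[-0.11,-0.14,0,0,0,0,0],[-0.09,-0.15,0,0,0,0,0],[-0.07,-0.17,0,0,0,0,0],[-0.06,-0.14,0,0,0,0,0],[-0.05,-0.14,0,0,0,0,0],[-0.03,-0.14,0,0,0,0,0],[-0.02,-0.15,0,0,0,0,0],[0,-0.16,0,0,0,0,0],[0.01,-0.16,0,0,0,0,0],[0,0,0,0,0,0,0]]'; python3 -c "from h import *;st()"
```

```text
t: 14.7
ee_pos: [626.9, -185.0, 55.9]
orientation: [3.119, 0.376, 0.001]
ft_force: [0.8, -0.1, 0.0]
width: 0.5
grasp_force: 0.0
t 14.7 cup-frame [ -29.6 -184.9   55.9] yaw err 0.0 zaxis [ 0.001 -0.    -1.   ] F(cup) [ 0.7 -0.3  0. ] w 0.5
t: 16.1
ee_pos: [573.7, -117.8, 55.2]
orientation: [-3.118, -0.377, 0.002]
ft_force: [-0.4, -0.5, -0.6]
width: 0.5
grasp_force: 0.1
t 16.1 cup-frame [ -65.3 -106.9   55.2] yaw err 0.001 zaxis [-0.002  0.001 -1.   ] F(cup) [-0.5 -0.3 -0.6] w 0.5
```

```bash
python3 -m jog '[[0.03,-0.16,0,0,0,0,0],[0.05,-0.16,0,0,0,0,0],[0.07,-0.16,0,0,0,0,0],[0.09,-0.15,0,0,0,0,0],[0.11,-0.14,0,0,0,0,0],[0.13,-0.13,0,0,0,0,0],[0.14,-0.12,0,0,0,0,0],[0.16,-0.1,0,0,0,0,0],[0.17,-0.05,0,0,0,0,0],[0.1,0,0,0,0,0,0],[0.08,0,0,0,0,0,0],[0,0,0,0,0,0,0]]'; python3 -c "from h import *;st()"; python3 -m jog '[[0.06,0,0,0,0,0,0],[0,0,0,0,0,0,0]]'; python3 -c "from h import *;st()"
```

```text
t: 17.3
ee_pos: [606.3, -62.4, 55.2]
orientation: [-3.118, -0.376, 0.004]
ft_force: [-4.7, 0.5, 1.7]
width: 0.4
grasp_force: 2.1
t 17.3 cup-frame [-20.4 -60.9  55.2] yaw err -0.0 zaxis [-0.003  0.    -1.   ] F(cup) [-4.4  1.6  1.7] w 0.4
t: 17.5
ee_pos: [606.3, -62.4, 55.1]
orientation: [-3.118, -0.376, 0.011]
ft_force: [-12.8, -3.5, 9.9]
width: 0.6
grasp_force: 6.4
t 17.5 cup-frame [-20.5 -60.8  55.1] yaw err -0.0 zaxis [-0.007  0.    -1.   ] F(cup) [-13.2  -0.3   9.9] w 0.6
```

The right door is against its stop. I'll retreat and check.

```bash
python3 -m jog '[[-0.3,0,0,0,0,0,0],[-0.8,0,0,0,0,0,0],[0,0,-1,0,0,0,0],[0,0,-1,0,0,0,0],[0,0,-1,0,0,0,0],[0,0,-1,0,0,0,0],[-1,0.3,0,0,0,0,0],[-1,0.3,0,0,0,0,0],[-1,0.3,0,0,0,0,0],[-1,0.3,0,0,0,0,0],[0,0,0,0,0,0,0],[0,0,0,0,0,0,0],[0,0,0,0,0,0,0]]'; python3 - <<'E'
from h import *
st()
im=optics.get_image("top")[120:350,180:480]; b=optics.get_image("scene")[130:360,150:450]
cv2.imwrite("pics/end.png",cv2.resize(np.hstack([im,b]),(798,306),interpolation=2)[:,:,::-1])
E
```

```text
t: 18.8
ee_pos: [424.1, -157.3, 215.9]
orientation: [3.118, 0.376, 0.003]
ft_force: [-0.2, -0.5, 0.6]
width: 0.3
grasp_force: 0.0
t 18.8 cup-frame [-220.  -109.8  215.9] yaw err -0.0 zaxis [ 0.002 -0.    -1.   ] F(cup) [-0.3 -0.4  0.6] w 0.3
```

View pics/end.png

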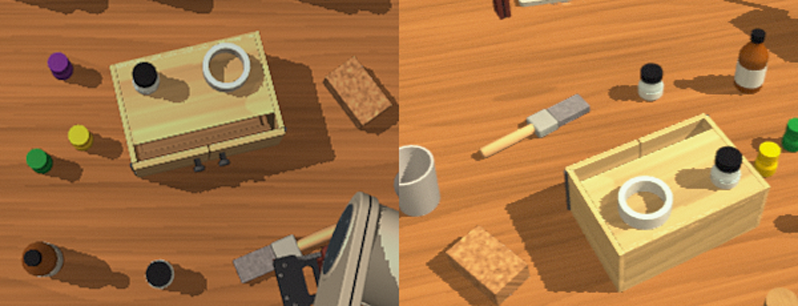

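Both doors are flush and shut (knobs at (199,164) and (223,160)), the tray is in behind them, and the bystanders are in place. I'm handing in.

```bash
python3 -c "from workcell import ctrl; print(ctrl.close_job())"
```

```text
the job is handed in; nothing more can be done
None
```

The tray was pushed in to its stop while both doors stood open, then both doors were pushed shut; the final pictures show nothing else moved, and the job was handed in at about 19 s, with no verdict returned.

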